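# Stack the café tins on the carton and top the column with the tape roll

### The job

Pack up the café counter: take the two closed steel tins off the sloping rack and stack them squarely on the cardboard carton where it stands, the tall tin first and the flat tin on top, both centred and with their long sides in line with the carton's. Then slide the roll of parcel tape up off its post and lay it flat in the middle of the top tin, ready for taping. Set everything down gently rather than dropping it, do not shift the carton, and leave the mug and jar alone.

Things in the scene. Friction and masses are not known exactly. Their poses are not given: they have to be found in the camera images.
- rack: Fixed sloping rack: plywood board 310 mm wide (its y), 150 mm long, rising at 40 degrees along its +x, low edge nearest the robot, on black feet. A lip along the low edge stands 14 mm above the board. Origin on the table under the middle, z up; foot of the slope (at the lip) at x = -62, z = 22 mm. The tins lie side by side on it, about 75 mm either side of the middle, either way round.
- tall_tin: Closed steel tin with lid, the taller one: 110 mm long (its x), 66 mm wide (its y), 64 mm high (its z). Origin at the centre of its underside, z towards its lid. About 0.35 kg. At the start it lies on the rack with its underside flat on the 40 degree slope, x pointing up the slope and y level. Looks the same turned half round.
- flat_tin: Closed steel tin with lid, the flatter one: 110 mm long (its x), 60 mm wide (its y), 42 mm high (its z). Origin at the centre of its underside, z towards its lid. About 0.22 kg. Lies on the rack in the same way as the tall tin.
- carton: Closed brown cardboard carton, 140 mm long (its x), 100 mm wide (its y), 70 mm high, standing loose on the table, about 2 kg. Origin at the centre of its underside, z up. The column is built on it.
- stand: Fixed tape stand: dark steel disc 96 mm across and 12 mm thick, a 44 mm wide hub whose top is 30 mm above the table, and an upright steel post 20 mm thick from there to 88 mm above the table. Origin at the centre of the disc's underside, z up along the post.
- tape_roll: Rigid roll of brown parcel tape, outside diameter 60 mm, bore 30 mm, 48 mm high along its axis (its z), about 0.15 kg. Origin at the centre of its lower end. At the start it sits upright round the post on the stand's hub, its lower end 30 mm above the table; it slides freely and must rise about 60 mm to clear the post.
- mug: White mug, 76 mm wide, 90 mm high, beyond the work; leave alone. Origin at the centre of its underside.
- jar: Glass jar with steel cap, 72 mm wide, 120 mm high, beyond the work; leave alone. Origin at the centre of its underside.
There are look-alikes about, which are no part of the job. Leave any purple or red look-alike of the tall_tin alone. Leave any purple look-alike of the flat_tin alone.

How it is judged:
By the outcome, as a careful person would: the job done as asked, in the order asked, and still so for the second after the job is handed in, with the robot touching nothing.
It also fails if it takes over 72 s, if anything falls off the work surface, if the arm or the gripper's body presses on something with over 40 N, if the wrist force passes 120 N, or if a joint passes its speed limit or range.

### The arm

A 6-joint arm with a two-finger parallel gripper is mounted at the origin on the work surface. World frame = base frame: x ahead of the robot, y to its left, z up, the work surface at z = 0. Lengths are in m, angles in rad, forces in N, time in s.
With the tool pointing down it reaches from about 0.35 to 0.775 m from the base axis. Payload 5.5 kg.
Tool frame: the origin (TCP) lies midway between the tips of the shut fingers; the grasp point (between the pads) lies 19 mm behind it; z points along the fingers, y is the line along which they close (so a half turn about z gives the same grasp; the last joint's range is limited). The gripper opens to 85 mm and grips with 20 to 120 N. Pads are 22 mm wide; open, the fingers measure 114 mm over their backs; the gripper's body (76 mm by 85 mm) begins 54 mm behind the grasp point. The pads swing forward as they close: fully open they stand 13 mm farther back than shut.
Start: joints at [1.018, 0.313, 0.046, 1.304, 0, 1.431], TCP at [0.231, 0.527, 0.231] pointing down, gripper open.
Joint ranges: [-2.76, 2.76], [-0.86, 1.69], [-1.03, 1.26], [-2.2, 2.34], [-1.47, 1.5], [-3.14, 3.14]. Speed limits (rad/s): [2.57, 2.57, 3.14, 3.14, 3.14, 3.14].

### API

Orientations are given as a unit quaternion [w, x, y, z].
In Python, from workcell import get_state, read_camera, camera_info, hand_in, recognise gives the robot as it stands.
- The arm moves only by the tool arm_command, never from a script. Its argument "moves" is one flat list of numbers, 7 for each row, row after row: the opening, from -1 (shut) to 1 (fully open), then the shift along the tool's x, y, z in mm, then the turn, a rotation vector about the tool's x, y, z in rad. A call has 1 to 8 rows; each row shifts and turns the commanded pose from where the row before left it, along the tool's axes as they then stand; what a row does not reach is not made up. A row lasts 1/8 s, in which the tool goes at most 62.5 mm and 10.7 degrees, less where a joint would pass 70% of its speed; a pose out of reach is approached as far as the arm can. A call with a gripper value outside its range is refused whole. The fingers move at their own pace and stop on an object; "newtons" is the grip in N (left out, the last holds). Time passes only in rows, so rows that do not move let the fingers close. It gives the time, the measured TCP pose, the force, the opening and the grip force at its end, in the units of the state.
- get_state(): the state, without advancing time (a new reading comes with each control period).
- read_camera(name): name is "side" or "top" or "wrist"; returns (picture, depth): 480x640x3 uint8, blue, green, red; 480x640 float32, m along the optical axis (not along the pixel's ray), 0 where there is no reading.
- camera_info(name): a dict with "fovy" (degrees; the focal length in pixels is half the picture's height over the tangent of half this angle, whatever the lens; pixels are square), "cx", "cy" (the principal point, pixels), "eye" and "orientation" of the camera in the world; the wrist camera has in their place "tool_from_camera" (4x4, takes a point from camera to tool coordinates, whose origin is the TCP and whose axes are the flange's). Camera axes: x right, y down, z forward; pixel columns grow to the right and rows downward; lengths in m; the calibration is good to about 2 mm. A picture is of the moment at which its call begins: read the wrist's pose just before it. camera_info takes no time and is no camera call.
- hand_in(): hands the job in; it is judged then, once.
Trained networks look in the newest picture that a camera, given by its name, has taken for a name from the list of things; names that differ only in an ending like _2 or _b are one class to them, and where a whole thing is asked for, a point or a joint stands for the part that bears it (a point fixed in the world has none). Each returns a list of dicts, best first, with "confidence" (0 to 1); they miss things now and then, are a little off and sometimes report something else, mostly with a low value. They report only what shows in the picture. A call takes as long as a camera call. They do not tell look-alikes from the thing itself.
- recognise(camera, label): "point" ([column, row] in pixels, amid what is visible of it).
The state is a dict: "clock": time; "joint_pos": joint angles; "qvel": joint speeds; "tau": joint torques, N m; "tcp_pos": TCP position; "orientation": TCP orientation; "wrist_force": force on the tool from outside, world axes, zero at the start; "ft_torque": the same for the moment, N m; "finger_gap": finger opening in m; "grip_force": force on a finger pad.
Only numpy, scipy, OpenCV 4.12 (cv2) and the standard library are available. Lean on these libraries where they do the work, as an engineer would, in place of code of your own. Each camera call takes 0.05 s, during which the arm holds its last target. There are 200 camera calls.

## Working session

There is one attempt and no reset: what is moved stays moved. The work goes in short steps, Python scripts to look and compute and a tool call to move; the robot and the scene stay as the last step left them, time stands still between calls to the robot, and variables do not carry over. Pictures are saved under pics/ and viewed, at most 10 in all, crops included, and the job is handed in when it is done.

Besides the shell and the picture viewer there is one more tool, called after ">>>" by a JSON object that holds its "api" and its "payload", one argument or row to a line. arm_command: Moves the arm, as the interface text tells. Its arguments: {"type":"object","properties":{"moves":{"type":"array"},"newtons":{"type":"number"}},"required":["moves"]}

```bash
ls; mkdir -p pics; cat > h.py <<'E'
import numpy as np, cv2
from scipy.spatial.transform import Rotation as R
from workcell import *
def Rq(q): return R.from_quat([q[1],q[2],q[3],q[0]])
def cam(name):
    s=get_state(); im,d=read_camera(name); i=camera_info(name)
    f=240/np.tan(np.radians(i['fovy'])/2)
    if name=='wrist':
        T=np.eye(4);T[:3,:3]=Rq(s['orientation']).as_matrix();T[:3,3]=s['tcp_pos'];T=T@np.array(i['tool_from_camera'])
    else:
        T=np.eye(4);o=np.array(i['orientation']);T[:3,:3]=o if o.ndim==2 else Rq(o).as_matrix();T[:3,3]=i['eye']
    v,u=np.mgrid[:480,:640]
    P=np.stack([(u-i['cx'])/f*d,(v-i['cy'])/f*d,d],-1)@T[:3,:3].T+T[:3,3]
    P[d==0]=np.nan
    return im,d,P,T,f,i
E
python3 - <<'E'
from h import *
for n in ['side','top']:
    im,d,P,T,f,i=cam(n); cv2.imwrite(f'pics/{n}0.png',im); print(n,i)
    np.savez(f'{n}0.npz',im=im,P=P)
    for l in ['rack','tall_tin','flat_tin','carton','stand','tape_roll','mug','jar']:
        for r in recognise(n,l):
            c,w=map(int,np.round(r['point'])); print(l,round(r['confidence'],2),(c,w),P[w,c].round(3),im[w,c])
print(get_state())
E
```

```text
pics
side {'fovy': 55.70072467127583, 'cx': 321.81508643388975, 'cy': 235.99525574393323, 'eye': array([ 0.42482878, -0.59738338,  0.73188247]), 'orientation': array([-0.38795321,  0.91876149, -0.07012321,  0.02126895])}
rack 0.74 (307, 211) [0.492 0.155 0.074] [62 77 91]
tall_tin 0.71 (265, 173) [0.409 0.275 0.099] [55 60 65]
tall_tin 0.66 (302, 133) [0.52  0.492 0.063] [ 13  16 156]
tall_tin 0.57 (223, 146) [0.304 0.471 0.059] [39 17 32]
tall_tin 0.31 (344, 447) [ 0.487 -0.33   0.011] [42 49 51]
flat_tin 0.95 (379, 207) [0.662 0.177 0.043] [109  70 101]
flat_tin 0.89 (289, 209) [0.453 0.144 0.094] [108 116 125]
carton 0.8 (341, 314) [ 0.518 -0.127  0.072] [ 64 103 142]
stand 0.81 (346, 445) [ 0.489 -0.336  0.034] [39 51 63]
tape_roll 0.64 (347, 423) [ 0.492 -0.323  0.079] [61 74 85]
jar 0.91 (434, 266) [ 0.706 -0.063  0.094] [131 145 140]
top {'fovy': 42.189674481323934, 'cx': 313.8094055977002, 'cy': 243.6292258414391, 'eye': array([0.37551441, 0.11493439, 1.40010955]), 'orientation': array([ 0.02872153, -0.70201855,  0.71047068, -0.0397043 ])}
rack 0.63 (249, 259) [0.473 0.232 0.
[... 871 characters left out ...]
 [70 77 84]
{'clock': 0.9, 'joint_pos': array([1.01841618e+00, 3.13167878e-01, 4.61279401e-02, 1.30359328e+00,
       4.16745936e-05, 1.43119372e+00]), 'qvel': array([-0.00163838,  0.00012633, -0.00014115, -0.00092932, -0.00022869,
       -0.00074363]), 'tau': array([-6.58320077e-04, -4.80450404e+01,  2.98811334e+01,  1.69451250e-04,
        1.07310137e-05,  4.40300596e-06]), 'tcp_pos': array([0.23069417, 0.52675729, 0.23135292]), 'orientation': array([8.05435173e-06, 2.04926652e-01, 9.78777329e-01, 8.37861267e-05]), 'wrist_force': array([-0.09205992,  1.16359325, -0.08470448]), 'ft_torque': array([ 0.00258317, -0.00175963, -0.0400887 ]), 'grip_force': 0.0, 'finger_gap': 0.08588751918503003}
```

View pics/side0.png

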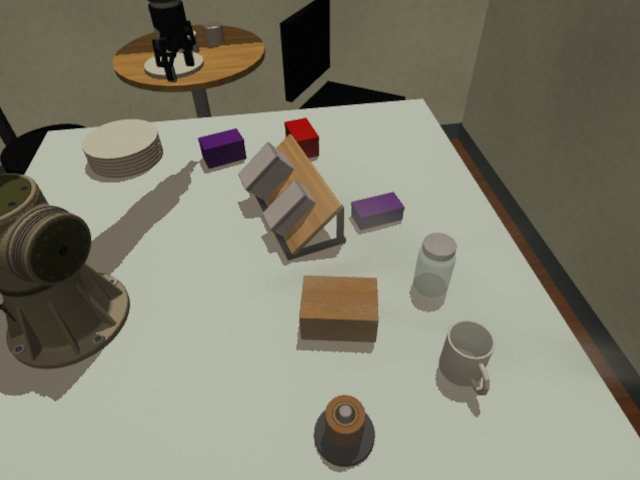

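View pics/top0.png

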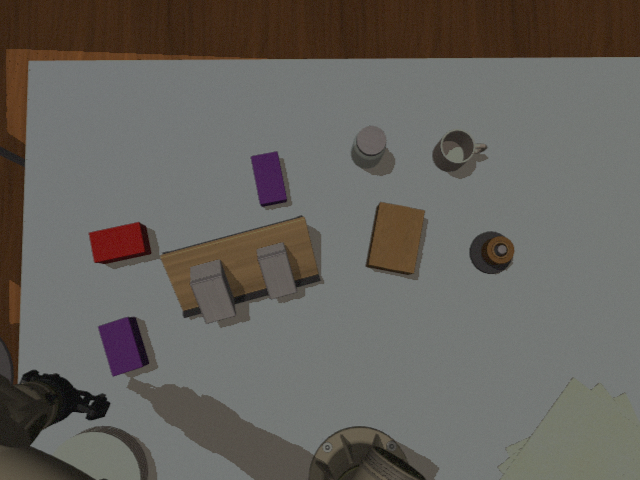

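The side view has the grey tall tin at (265,173), the grey flat tin at (289,209), the carton at (341,310) and the tape at (347,423). In the top view they are at (213,292), (276,268), (396,239) and (497,250). The purple and red boxes are look-alikes. Next I fit the geometry.

```bash
cat > m.py <<'E'
from h import *
def rect(p):
    (c,s,a)=cv2.minAreaRect((p*1000).astype(np.float32)); 
    if s[0]<s[1]: s=s[::-1]; a+=90
    return np.round(c,1),np.round(s,1),round((a+90)%180-90,2)
def blob(im,P,seed,n0=None,tol=.004,rad=.09):
    # points of the plane through the seed patch
    c,w=seed; q=P[w-4:w+5,c-4:c+5].reshape(-1,3); o=np.nanmedian(q,0)
    for k in range(4):
        q=q[~np.isnan(q).any(1)]; o=np.median(q,0) if k==0 else q.mean(0); n=np.linalg.svd(q-q.mean(0))[2][2]; n*=np.sign(n[2])
        if n0 is not None: n=n0
        m=(np.abs((P-o)@n)<tol)&(np.linalg.norm(P-o,axis=-1)<rad)
        lab=cv2.connectedComponents(m.astype(np.uint8),connectivity=4)[1]; m=lab==lab[w,c]
        q=P[m]
    return q,n,m
E
python3 - <<'E'
from m import *
for nme,seeds in {'top':dict(tall=(213,292),flat=(276,268),carton=(396,239)),'side':dict(tall=(262,165),flat=(289,203),carton=(341,295))}.items():
    z=np.load(nme+'0.npz');im,P=z['im'],z['P']
    for k,s in seeds.items():
        q,n,m=blob(im,P,s)
        h=n[:2]/np.linalg.norm(n[:2]) 
        if k=='carton': print(nme,k,rect(q[:,:2]),q[:,2].mean().round(4),n.round(3))
        else:
            y=np.cross([0,0,1],-np.r_[h,0]);x=np.cross(y,n)  # x up slope
            B=np.c_[x,y]; r=rect(q@B); c=r[0]/1000
            o=n*(q.mean(0)@n)+B@c
            print(nme,k,r,'slope',np.degrees(np.arccos(n[2])).round(2),'yaw',np.degrees(np.arctan2(x[1],x[0])).round(2),'topcentre',o.round(4),len(q))
    m=(P[...,2]>.07)&(P[...,2]<.084)&(np.linalg.norm(P[...,:2]-[.475,-.295],axis=-1)<.06)
    q=P[m]; print('tape',cv2.minEnclosingCircle((q[:,:2]*1000).astype(np.float32)),np.median(q[:,2]))
    m=(P[...,2]>.0845)&(P[...,2]<.1)&(np.linalg.norm(P[...,:2]-[.475,-.295],axis=-1)<.06)
    print('post',P[m].mean(0),m.sum())
E
```

```text
top tall (array([412.6, 196.3]), array([115.5,  67.5]), -0.24) slope 40.13 yaw 14.59 topcentre [0.3864 0.3034 0.1059] 1362
top flat (array([412.8,  56.1]), array([114.6,  61.1]), -0.2) slope 40.22 yaw 14.6 topcentre [0.4358 0.1715 0.0894] 1159
top carton (array([517.1, -84.5]), array([140.3, 100.6]), -11.68) 0.0693 [ 0.002 -0.007  1.   ]
tape ((487.2264709472656, -304.8006286621094), 30.411428451538086) 0.07675906421347978
post [ 0.48727658 -0.30457201  0.0878588 ] 54
side tall (array([419.2, 188.2]), array([111.1,  74.3]), 0.22) slope 39.88 yaw 15.38 topcentre [0.3907 0.3027 0.1068] 808
side flat (array([418.,  44.]), array([110.8,  64.7]), -0.79) slope 39.82 yaw 15.76 topcentre [0.4396 0.1698 0.0899] 944
side carton (array([521.1, -85.7]), array([140.7, 102.9]), -12.17) 0.0703 [-0.001 -0.001  1.   ]
tape ((490.89862060546875, -307.17138671875), 30.513330459594727) 0.07807346444990843
post [ 0.49109718 -0.30811664  0.08808735] 138
```

```bash
cat > p.py <<'E'
from h import *
def tinR(yaw,slope=0):
    "tool pointing into a surface sloping up along yaw, closing along its level y"
    a,s=np.radians([yaw,slope]); x=np.array([np.cos(a)*np.cos(s),np.sin(a)*np.cos(s),np.sin(s)]); y=np.array([-np.sin(a),np.cos(a),0])
    return np.c_[-x,y,-np.cross(x,y)]
def plan(legs,start=None):
    "legs: (pos,R,N,opening); self-correcting rounding"
    s=get_state(); p=np.array(s['tcp_pos']);r=Rq(s['orientation']).as_matrix()
    if start: p,r=map(np.array,start)
    out=[]
    for P,Rt,N,g in legs:
        P=np.array(P,float)
        for k in range(N,0,-1):
            d=(r.T@(P-p))/k*1000; w=R.from_matrix(r.T@Rt).as_rotvec()/k
            d=d.round(1 if k==1 else 0)+0; w=w.round(3 if k==1 else 2)+0
            out.append([g,*d,*w]); p=p+r@d/1000; r=r@R.from_rotvec(w).as_matrix()
            if np.linalg.norm(d)>62 or np.degrees(np.linalg.norm(w))>10.6: print('OVER',d,w)
    for o in range(0,len(out),8): print(','.join('%g'%v for q in out[o:o+8] for v in q))
    print(len(out),'end',p.round(4))
    return p,r
E
python3 - <<'E'
from p import *
Rt=tinR(15,40); n=-Rt[:,2]
plan([(np.array([.3885,.303,.1063])+.12*n,Rt,7,1)])
E
```

```text
1,-25,-27,5,-0.03,-0.1,-0.09,1,-22,-29,6,-0.03,-0.1,-0.09,1,-18,-31,7,-0.04,-0.09,-0.09,1,-15,-33,8,-0.03,-0.1,-0.09,1,-11,-35,8,-0.04,-0.09,-0.09,1,-7,-36,7,-0.03,-0.1,-0.1,1,-2.5,-36.6,6.1,-0.04,-0.093,-0.093
7 end [0.314  0.283  0.1982]
```

>>> {"api": "arm_command", "payload": {
  "moves": [1, -25, -27, 5, -0.03, -0.1, -0.09, 1, -22, -29, 6, -0.03, -0.1, -0.09, 1, -18, -31, 7, -0.04, -0.09, -0.09, 1, -15, -33, 8, -0.03, -0.1, -0.09, 1, -11, -35, 8, -0.04, -0.09, -0.09, 1, -7, -36, 7, -0.03, -0.1, -0.1, 1, -2.5, -36.6, 6.1, -0.04, -0.093, -0.093, 1, 0, 0, 0, 0, 0, 0]
}}

```text
clock: 1.9
tcp_pos: [0.3099, 0.2771, 0.1924]
orientation: [0.337, -0.122, 0.933, 0.042]
wrist_force: [-0.2, -0.3, 0.7]
finger_gap: 0.0856
grip_force: 0.0
```

```bash
python3 - <<'E'
from p import *
s=get_state(); print(s['clock'],s['tcp_pos'],s['joint_pos'].round(2),np.abs(s['qvel']).max()); Rt=tinR(15,40); print(np.degrees((R.from_matrix(Rt).inv()*Rq(s['orientation'])).as_rotvec()).round(2))
im,d,P,T,f,i=cam('wrist'); np.savez('w1.npz',im=im,P=P); cv2.imwrite('pics/w1.png',im)
print(recognise('wrist','tall_tin'),recognise('wrist','flat_tin'))
print(T, [np.nanmin(d[d>0]),np.median(d)])
E
```

```text
1.9 [0.30990632 0.27711353 0.19243097] [ 0.76 -0.42 -0.98  0.39 -0.31  0.4 ] 0.1773164113464183
[ 0.25  0.33 -0.05]
[{'point': [604.4, 130.5], 'confidence': 0.94}, {'point': [472.8, 259.5], 'confidence': 0.91}, {'point': [324.5, 225.7], 'confidence': 0.78}] [{'point': [140.8, 214.3], 'confidence': 0.95}]
[[-0.25609728  0.50360383  0.82510446  0.16048393]
 [ 0.96664351  0.13678371  0.21654225  0.2380758 ]
 [-0.00380934  0.85303775 -0.5218353   0.24951522]
 [ 0.          0.          0.          1.        ]] [np.float32(0.07160521), np.float32(0.31027728)]
```

View pics/w1.png

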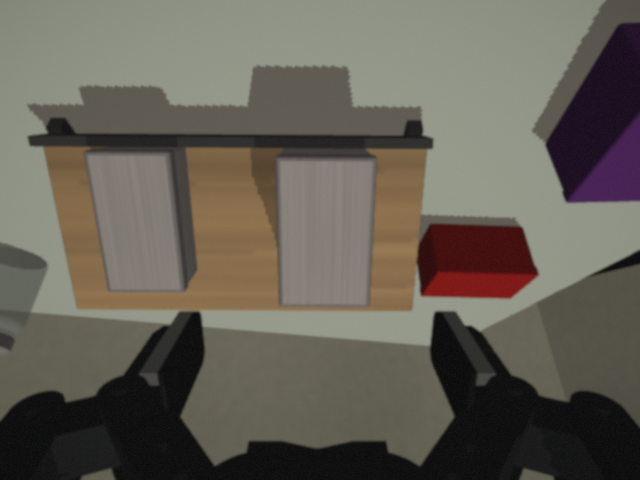

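The wrist view shows the tall tin at (324,228), the flat tin at (140,220), and clear space for the fingers.

```bash
cat >> m.py <<'E'
def tins(P,im,seeds):
    for k,s in seeds.items():
        q,n,m=blob(im,P,s); h=n[:2]/np.linalg.norm(n[:2])
        y=np.cross([0,0,1],-np.r_[h,0]);x=np.cross(y,n);B=np.c_[x,y]; r=rect(q@B)
        print(k,r,'slope',np.degrees(np.arccos(n[2])).round(2),'yaw',np.degrees(np.arctan2(x[1],x[0])).round(2),'topcentre',(n*(q.mean(0)@n)+B@r[0]/1000).round(4),len(q))
E
python3 - <<'E'
from m import *
s=get_state(); print(s['clock'],s['tcp_pos'])
z=np.load('w1.npz'); tins(z['P'],z['im'],dict(tall=(324,230),flat=(135,220)))
im,d,P,T,f,i=cam('wrist');tins(P,im,dict(tall=(324,230),flat=(135,220)))
E
```

```text
2.05 [0.31500012 0.28388455 0.20005458]
tall (array([415.2, 195.8]), array([111.3,  67.5]), -0.09) slope 40.09 yaw 14.57 topcentre [0.3892 0.3035 0.1066] 14580
flat (array([414.5,  59.4]), array([111.1,  62.2]), 0.27) slope 40.11 yaw 14.08 topcentre [0.438  0.1711 0.0896] 11750Traceback (most recent call last):
  File "<stdin>", line 4, in <module>
  File "m.py", line 18, in tins
    q,n,m=blob(im,P,s); h=n[:2]/np.linalg.norm(n[:2])
          ~~~~^^^^^^^^
  File "m.py", line 10, in blob
    q=q[~np.isnan(q).any(1)]; o=np.median(q,0) if k==0 else q.mean(0); n=np.linalg.svd(q-q.mean(0))[2][2]; n*=np.sign(n[2])
                                                                         ~~~~~~~~~~~~~^^^^^^^^^^^^^
    u, s, vh = gufunc(a, signature=signature)
               ~~~~~~^^^^^^^^^^^^^^^^^^^^^^^^
numpy._core._exceptions._ArrayMemoryError: Unable to allocate 634. GiB for an array with shape (291653, 291653) and data type float64
```

```bash
sed -i 's/svd(q-q.mean(0))/svd(q-q.mean(0),full_matrices=False)/' m.py; python3 - <<'E'
from p import *
s=get_state(); print(s['tcp_pos'])
Rt=tinR(15,40); R1=tinR(14.8,40); n=-R1[:,2]; t=np.array([.389,.3033,.1065])
plan([(t+.03*n,R1,2,1),(t-.044*n,R1,3,1)],start=([.314,.283,.1982],Rt))
E
```

```text
[0.3153668  0.28456682 0.20048727]
1,0,0,45,0,0,0,1,-0.6,0.3,45.2,0.002,0,0.003,1,0,0,25,0,0,0,1,0,0,24,0,0,0,1,0,-0.1,25,0,0,0
5 end [0.4164 0.3105 0.0728]
```

>>> {"api": "arm_command", "payload": {
  "moves": [1, 0, 0, 45, 0, 0, 0, 1, 0, 0, 45, 0.002, 0, 0.003, 1, 0, 0, 25, 0, 0, 0, 1, 0, 0, 24, 0, 0, 0, 1, 0, 0, 25, 0, 0, 0, 1, 0, 0, 0, 0, 0, 0, 1, 0, 0, 0, 0, 0, 0],
  "newtons": 60
}}

```text
clock: 2.98
tcp_pos: [0.4202, 0.3179, 0.0801]
orientation: [0.334, -0.121, 0.934, 0.041]
wrist_force: [0.2, 0.1, -0.6]
finger_gap: 0.0853
grip_force: 0.0
```

```bash
python3 - <<'E'
from p import *
s=get_state(); R1=tinR(14.8,40); t=np.array([.389,.3033,.1065]); print(s['tcp_pos'],s['qvel'].round(3),s['wrist_force'],R1.T@(s['tcp_pos']-t)*1000, np.degrees((R.from_matrix(R1).inv()*Rq(s['orientation'])).as_rotvec()).round(2))
E
```

```text
[0.42020453 0.31786013 0.08005436] [ 0.002 -0.029 -0.013 -0.006  0.001 -0.002] [ 0.16640017  0.05101665 -0.57019591] [-8.96123551  6.10601311 42.04170649] [ 0.3   0.69 -0.02]
```

>>> {"api": "arm_command", "payload": {
  "moves": [1, 9, -6, 2, -0.005, -0.012, 0, 1, 0, 0, 0, 0, 0, 0, 1, 0, 0, 0, 0, 0, 0],
  "newtons": 60
}}

```text
clock: 3.35
tcp_pos: [0.4212, 0.3171, 0.0793]
orientation: [0.335, -0.12, 0.934, 0.041]
wrist_force: [0.9, -0.0, -0.1]
finger_gap: 0.0853
grip_force: 0.0
```

```bash
cat >> p.py <<'E'
def err(P,Rt):
    s=get_state(); w=(R.from_matrix(Rt).inv()*Rq(s['orientation'])).as_rotvec()
    print('t',s['clock'],'tcp',s['tcp_pos'].round(4),'err mm (tool)',(Rt.T@(s['tcp_pos']-P)*1000).round(1),'rad',w.round(4),'F',s['wrist_force'].round(1),'gap',s['finger_gap'].round(4),'q',s['joint_pos'].round(2))
E
python3 - <<'E'
from p import *
R1=tinR(14.8,40); err(np.array([.389,.3033,.1065])+.044*R1[:,2],R1)
E
```

```text
Traceback (most recent call last):
  File "p.py", line 23, in err
    print('t',s['clock'],'tcp',s['tcp_pos'].round(4),'err mm (tool)',(Rt.T@(s['tcp_pos']-P)*1000).round(1),'rad',w.round(4),'F',s['wrist_force'].round(1),'gap',s['finger_gap'].round(4),'q',s['joint_pos'].round(2))
                                                                                                                                                                ^^^^^^^^^^^^^^^^^^^^^
AttributeError: 'float' object has no attribute 'round'
```

```bash
sed -i "s/s\['finger_gap'\].round(4)/round(s['finger_gap'],4)/; s/joint_pos'\].round(2)/joint_pos'].round(3)/" p.py
python3 - <<'E'
from p import *
R1=tinR(14.8,40); err(np.array([.389,.3033,.1065])+.044*R1[:,2],R1); print(get_state()['tau'],get_state()['qvel'])
E
```

```text
t 3.35 tcp [0.4212 0.3171 0.0793] err mm (tool) [-9.1  5.1 -0.9] rad [0.0061 0.0103 0.0004] F [ 0.9 -0.  -0.1] gap 0.0853 q [ 0.627  0.027 -1.027 -0.135 -0.237  0.291]
[ 1.84567447e-02 -2.57480872e+01  2.42182696e+01 -5.89276224e+00
 -6.27342034e-01  3.81202353e-04] [-0.00038125  0.00331774 -0.00114008 -0.00188316 -0.00055422 -0.00261391]
```

```bash
python3 - <<'E'
from p import *
n=-tinR(14.8,40)[:,2]; R2=tinR(14.8,29); g=np.array([.389,.3033,.1065])-.025*n
plan([(g+.019*R2[:,2],R2,3,1)])
E
```

```text
1,4,-2,0,0,0.06,0,1,4,-2,1,0,0.06,0,1,4.6,-1.1,0.5,-0.006,0.062,-0.001
3 end [0.4134 0.3098 0.0708]
```

>>> {"api": "arm_command", "payload": {
  "moves": [1, 4, -2, 0, 0, 0.06, 0, 1, 4, -2, 1, 0, 0.06, 0, 1, 4.6, -1, 0.5, -0.006, 0.062, -0.001, 1, 0, 0, 0, 0, 0, 0, 1, 0, 0, 0, 0, 0, 0],
  "newtons": 60
}}

```text
clock: 3.98
tcp_pos: [0.4132, 0.3096, 0.0701]
orientation: [0.248, -0.124, 0.96, 0.032]
wrist_force: [-0.7, 0.5, 0.2]
finger_gap: 0.0855
grip_force: 0.0
```

```bash
python3 - <<'E'
from p import *
n=-tinR(14.8,40)[:,2]; R2=tinR(14.8,29); g=np.array([.389,.3033,.1065])-.025*n
err(g+.019*R2[:,2],R2)
E
```

```text
t 3.975 tcp [0.4132 0.3096 0.0701] err mm (tool) [ 0.5 -0.1  0.4] rad [0.0005 0.0004 0.0004] F [-0.7  0.5  0.2] gap 0.0855 q [ 0.576  0.041 -0.886  0.16  -0.153  0.281]
```

>>> {"api": "arm_command", "payload": {
  "moves": [-1, 0, 0, 0, 0, 0, 0, -1, 0, 0, 0, 0, 0, 0, -1, 0, 0, 0, 0, 0, 0, -1, 0, 0, 0, 0, 0, 0, -1, -5, 0, -9, 0, 0, 0, -1, -12, 0, -22, 0, 0, 0, -1, -15, 0, -28, 0, 0, 0],
  "newtons": 60
}}

```text
clock: 4.85
tcp_pos: [0.4117, 0.3089, 0.1369]
orientation: [0.246, -0.125, 0.961, 0.031]
wrist_force: [0.7, 0.2, -2.5]
finger_gap: 0.0654
grip_force: 67.3
```

```bash
python3 - <<'E'
from p import *
print(get_state()['tcp_pos'],get_state()['finger_gap'],get_state()['wrist_force'],get_state()['ft_torque'])
im,d,P,T,f,i=cam('side'); cv2.imwrite('pics/s2.png',cv2.resize(im[60:300,140:460],None,fx=2,fy=2))
E
```

```text
[0.41174168 0.30886115 0.13687616] 0.06543903629153992 [ 0.69799146  0.20532139 -2.477813  ] [-0.17065272  0.65463456  0.03048842]
```

View pics/s2.png

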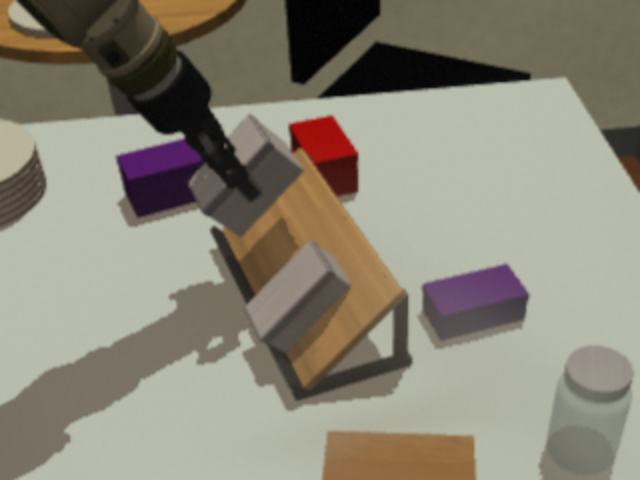

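The tall tin is gripped squarely and is clear of the rack at crop (245,170).

```bash
python3 - <<'E'
from p import *
Rn=tinR(14.8,29); Rc=tinR(-11.9,-11); g=np.array([.5193,-.0851,.134-.025])
plan([([.42,.24,.25],Rn,4,-1),(g+.019*Rc[:,2]+[0,0,.06],Rc,10,-1)])
E
```

```text
-1,-10,-17,-25,0,0,0,-1,-10,-18,-25,0,0,0,-1,-11,-17,-25,0,0,0,-1,-10.2,-17.7,-25.2,0.001,0.004,-0.001,-1,4,-34,9,0.01,0.07,0.05,-1,2,-34,10,0.01,0.07,0.05,-1,-1,-34,10,0.01,0.07,0.05,-1,-3,-33,10,0.01,0.07,0.05
-1,-6,-33,10,0.01,0.07,0.04,-1,-8,-33,10,0.01,0.07,0.05,-1,-10,-32,10,0,0.07,0.04,-1,-12,-32,9,0.01,0.07,0.05,-1,-14,-31,9,0,0.06,0.04,-1,-15.4,-31.1,8.2,0.007,0.068,0.046
14 end [ 0.5157 -0.0843  0.1503]
```

>>> {"api": "arm_command", "payload": {
  "moves": [-1, -10, -17, -25, 0, 0, 0, -1, -10, -18, -25, 0, 0, 0, -1, -11, -17, -25, 0, 0, 0, -1, -10, -18, -25, 0.001, 0.004, -0.001, -1, 4, -34, 9, 0.01, 0.07, 0.05, -1, 2, -34, 10, 0.01, 0.07, 0.05, -1, -1, -34, 10, 0.01, 0.07, 0.05, -1, -3, -33, 10, 0.01, 0.07, 0.05]
}}

```text
clock: 5.9
tcp_pos: [0.4566, 0.1076, 0.2047]
orientation: [0.107, -0.026, 0.994, 0.019]
wrist_force: [1.5, 0.1, -2.3]
finger_gap: 0.0653
grip_force: 68.0
```

>>> {"api": "arm_command", "payload": {
  "moves": [-1, -6, -33, 10, 0.01, 0.07, 0.04, -1, -8, -33, 10, 0.01, 0.07, 0.05, -1, -10, -32, 10, 0, 0.07, 0.04, -1, -12, -32, 9, 0.01, 0.07, 0.05, -1, -14, -31, 9, 0, 0.06, 0.04, -1, -15.4, -31, 8.2, 0.007, 0.068, 0.046, -1, 0, 0, 0, 0, 0, 0, -1, 0, 0, 0, 0, 0, 0]
}}

```text
clock: 6.9
tcp_pos: [0.5138, -0.0855, 0.1448]
orientation: [-0.098, 0.104, 0.99, 0.008]
wrist_force: [-0.5, -0.5, -2.3]
finger_gap: 0.0656
grip_force: 68.1
```

```bash
python3 - <<'E'
from p import *
Rc=tinR(-11.9,-11); g=np.array([.5193,-.0851,.134-.025])
err(g+.019*Rc[:,2]+[0,0,.06],Rc)
for n in ['side','wrist']:
    im,d,P,T,f,i=cam(n); np.savez(n+'3.npz',im=im,P=P); cv2.imwrite(f'pics/{n}3.png',im)
a=cv2.imread('pics/side3.png')[120:420,160:480]; b=cv2.resize(cv2.imread('pics/wrist3.png'),(400,300)); cv2.imwrite('pics/c3.png',np.hstack([a,b]))
E
```

```text
t 6.9 tcp [ 0.5138 -0.0855  0.1448] err mm (tool) [ 0.6 -1.6  5.8] rad [0.0035 0.005  0.0011] F [-0.5 -0.5 -2.3] gap 0.0656 q [-0.306  0.415 -0.041  1.31  -0.023 -0.095]
```

View pics/c3.png

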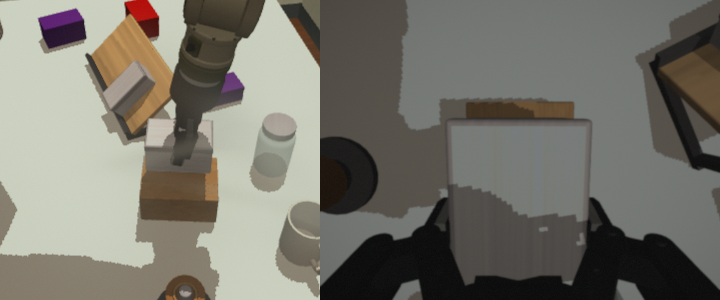

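The tin is level-looking over the carton, aligned, at (180,145) in the left half. In the right half (wrist view) its near end shows at (520,120), with the carton end behind it at (520,105).

```bash
python3 - <<'E'
from m import *
z=np.load('wrist3.npz'); im,P=z['im'],z['P']
q,n,m=blob(im,P,(320,250),tol=.003); print('n',n.round(4),'tilt',np.degrees(np.arccos(n[2])).round(2),'z',q[:,2].mean(),len(q))
a=np.radians(-11.9); ex=np.array([np.cos(a),np.sin(a)]); ey=np.array([-ex[1],ex[0]]); C=np.array([.5193,-.0851])
u=(q[:,:2]-C)@ex*1000; v=(q[:,:2]-C)@ey*1000
print('tin u range',np.percentile(u,[0.1,.5,1,50,99.5]).round(1))
for lo in range(-55,0,10):
    k=(u>lo)&(u<lo+10)
    if k.sum()>50: print(lo, np.percentile(v[k],[.3,99.7]).round(1), np.mean(np.percentile(v[k],[.3,99.7])).round(2))
# carton end
k=(abs(P[...,2]-.07)<.006); p=P[k]; u=(p[:,:2]-C)@ex*1000; v=(p[:,:2]-C)@ey*1000; k=(abs(u)<90)&(abs(v)<60);u,v=u[k],v[k]
print('carton pts',len(u),u.min(),np.percentile(u,[.5,2]),np.percentile(v,[.5,99.5]))
# side view
z=np.load('side3.npz'); im,P=z['im'],z['P']
k=(P[...,2]>.06)&(P[...,2]<.076);p=P[k];u=(p[:,:2]-C)@ex*1000; v=(p[:,:2]-C)@ey*1000;k=(abs(u)<90)&(abs(v)<70);print('side carton',rect(p[k][:,:2]),len(p[k]),np.percentile(u[k],[.5,99.5]),np.percentile(v[k],[.5,99.5]))
k=(P[...,2]>.13)&(P[...,2]<.175);p=P[k];u=(p[:,:2]-C)@ex*1000; v=(p[:,:2]-C)@ey*1000;k=(abs(u)<65)&(abs(v)<38);print('side tin',len(p[k]),np.percentile(u[k],[.5,99.5]),np.percentile(v[k],[.5,99.5]))
E
```

```text
n [9.0e-04 5.6e-03 1.0e+00] tilt 0.32 z 0.18958618026078114 57417
tin u range [-56.  -55.7 -55.4 -19.9  21.7]
-55 [-33.4  32.7] -0.32
-45 [-33.4  32.8] -0.28
-35 [-33.4  32.6] -0.4
-25 [-33.4  32.7] -0.37
-15 [-38.9  38. ] -0.48
-5 [-36.2  35.2] -0.52
carton pts 4332 -68.88445336288842 [-68.84443558 -68.75498368] [-48.6211087   49.57879418]
side carton (array([520.8, -87.7]), array([140.7, 100.6]), -10.78) 2484 [-67.51712236  71.37372167] [-51.29259049  44.47011671]
side tin 972 [-53.99011417  54.55667758] [-36.93423614 -32.18774787]
```

```bash
python3 - <<'E'
from p import *
Rc=tinR(-11.9,-11); g=np.array([.5193,-.0851,.134-.025])
err(g+.019*Rc[:,2]+[0,0,.06],Rc); print(get_state()['qvel'].round(4))
p=get_state()['tcp_pos']; e=tinR(-11.9); d=e@np.array([-.002,.0009,0])
Rn=Rq(get_state()['orientation']).as_matrix()
plan([(p+d-[0,0,.048],Rc,4,-1),(p+d-[0,0,.0546],Rc,2,-1)])
E
```

```text
t 7.0 tcp [ 0.5137 -0.0849  0.1459] err mm (tool) [ 1.  -1.   4.8] rad [0.004  0.0035 0.0001] F [-0.1  0.8 -3.2] gap 0.0653 q [-0.305  0.413 -0.041  1.31  -0.023 -0.095]
[ 0.007  -0.0136 -0.0004  0.0033 -0.0015  0.0004]
-1,-3,0,12,0,0,0,-1,-3,0,12,0,0,0,-1,-3,1,11,0,0,0,-1,-2.3,0.1,11.7,-0.004,-0.003,0,-1,-1,0,3,0,0,0,-1,-0.2,0,3.5,0,0,0
6 end [ 0.5158 -0.0844  0.0912]
```

>>> {"api": "arm_command", "payload": {
  "moves": [-1, -3, 0, 12, 0, 0, 0, -1, -3, 0, 12, 0, 0, 0, -1, -3, 1, 11, 0, 0, 0, -1, -2.3, 0, 11.7, -0.003, -0.003, 0, -1, -1, 0, 3, 0, 0, 0, -1, 0, 0, 3.5, 0, 0, 0, -1, 0, 0, 0, 0, 0, 0, -1, 0, 0, 0, 0, 0, 0]
}}

```text
clock: 8.0
tcp_pos: [0.516, -0.0854, 0.0911]
orientation: [-0.096, 0.104, 0.99, 0.009]
wrist_force: [-0.0, -0.2, -3.2]
finger_gap: 0.0655
grip_force: 68.3
```

```bash
cat >> m.py <<'E'
def stack(im,P,seed,zc=.07,W=33,tag=''):
    C=np.array([.5193,-.0851]);a=np.radians(-11.9); ex=np.array([np.cos(a),np.sin(a)]); ey=np.array([-ex[1],ex[0]])
    q,n,m=blob(im,P,seed,tol=.003); u=(q[:,:2]-C)@ex*1000; v=(q[:,:2]-C)@ey*1000
    print(tag,'top z',q[:,2].mean().round(4),'n',n.round(4),'u',np.percentile(u,[.2,99.8]).round(1),'rect',rect(q[:,:2]))
    w=abs(v)<W+4
    for lo in range(-55,50,10):
        k=w&(u>lo)&(u<lo+10)
        if k.sum()>50: t=np.percentile(v[k],[.3,99.7]); print('  ',lo,t.round(1),t.mean().round(2))
    p=P[abs(P[...,2]-zc)<.006]; u=(p[:,:2]-C)@ex*1000; v=(p[:,:2]-C)@ey*1000; k=(abs(u)<80)&(abs(v)<60)
    print('  below: z',np.median(p[k][:,2]).round(4),'u',np.percentile(u[k],[.2,99.8]).round(1),'v',np.percentile(v[k],[.3,99.7]).round(1))
E
python3 - <<'E'
from p import *; from m import *
Rc=tinR(-11.9,-11); err(np.array([.5158,-.0844,.0912]),Rc)
im,d,P,T,f,i=cam('wrist'); stack(im,P,(320,250))
E
```

```text
t 8.0 tcp [ 0.516  -0.0854  0.0911] err mm (tool) [-0.4 -0.9  0. ] rad [0.001  0.0009 0.0013] F [-0.  -0.2 -3.2] gap 0.0655 q [-0.306  0.454 -0.119  1.189 -0.02  -0.095]
 top z 0.1352 n [-0.0026  0.0038  1.    ] u [-53.8  25.3] rect (array([506.1, -82.7]), array([81.4, 79. ]), -12.09)
   -55 [-33.2  32.8] -0.18
   -45 [-33.2  32.9] -0.16
   -35 [-33.3  32.8] -0.25
   -25 [-33.3  32.7] -0.3
   -15 [-36.1  36.3] 0.12
   -5 [-36.4  36.1] -0.18
   5 [-34.4  33.5] -0.42
   15 [-29.5  29. ] -0.25
   25 [-26.9  26.3] -0.31
  below: z 0.0704 u [-68.9 -52.7] v [-48.7  49.8]
```

>>> {"api": "arm_command", "payload": {
  "moves": [-1, 0, 0.8, 0, 0, 0, 0, -1, -0.2, 0, 0.8, 0, 0, 0, -1, 0, 0, 0.5, 0, 0, 0, -1, 0, 0, 0, 0, 0, 0]
}}

```text
clock: 8.55
tcp_pos: [0.5162, -0.0845, 0.0903]
orientation: [-0.096, 0.104, 0.99, 0.009]
wrist_force: [-1.3, 0.2, 5.2]
finger_gap: 0.0653
grip_force: 69.0
```

>>> {"api": "arm_command", "payload": {
  "moves": [0.6, 0, 0, 0, 0, 0, 0, 1, 0, 0, 0, 0, 0, 0, 1, 0, 0, 0, 0, 0, 0, 1, 0, 0, -20, 0, 0, 0, 1, 0, 0, -40, 0, 0, 0, 1, 0, 0, -50, 0, 0, 0, 1, 0, 0, -40, 0, 0, 0, 1, 0, 0, 0, 0, 0, 0]
}}

```text
clock: 9.55
tcp_pos: [0.5462, -0.0909, 0.2397]
orientation: [-0.093, 0.104, 0.99, 0.009]
wrist_force: [0.3, -0.7, -1.0]
finger_gap: 0.0855
grip_force: 0.0
```

```bash
python3 - <<'E'
from p import *; from m import *
im,d,P,T,f,i=cam('wrist'); np.savez('w4.npz',im=im,P=P); print(get_state()['tcp_pos'])
r=recognise('wrist','tall_tin'); print(r)
stack(im,P,tuple(map(int,r[0]['point'])))
R2=tinR(14.8,40);n=-R2[:,2]; Rf=tinR(14.8,29); g=np.array([.4378,.1711,.0896])-.018*n
plan([([.46,.06,.26],tinR(0,0),5,1),(g+.019*Rf[:,2]-.09*Rf[:,2],Rf,6,1)])
E
```

```text
[ 0.54508763 -0.09059236  0.23768686]
[{'point': [316.5, 215.8], 'confidence': 0.71}]
 top z 0.1344 n [-7.e-04 -1.e-04  1.e+00] u [-53.2  56.4] rect (array([521.1, -85.2]), array([111.4,  67.3]), -12.17)
   -55 [-32.7  34.1] 0.69
   -45 [-32.4  33.5] 0.56
   -35 [-32.7  33.7] 0.5
   -25 [-32.9  33.9] 0.5
   -15 [-33.1  33.4] 0.13
   -5 [-32.5  33.5] 0.5
   5 [-32.7  33.8] 0.54
   15 [-33.   33.1] 0.05
   25 [-33.2  33.3] 0.05
   35 [-33.4  33.5] 0.05
   45 [-32.9  33. ] 0.05
  below: z 0.0703 u [-68.9  69.9] v [-49.3  50.7]
1,23,26,0,0,-0.04,-0.04,1,22,27,-1,0,-0.04,-0.04,1,21,28,-2,0.01,-0.04,-0.04,1,20,28,-4,0,-0.04,-0.04,1,18.4,29.1,-3.8,0.008,-0.032,-0.049,1,7,18,20,-0.01,-0.08,-0.04,1,8,18,20,-0.01,-0.08,-0.04,1,9,18,19,-0.01,-0.09,-0.04
1,10,18,19,-0.01,-0.08,-0.04,1,11,18,18,-0.01,-0.09,-0.05,1,12.6,18.2,17.1,-0.017,-0.084,-0.041
11 end [0.4157 0.1653 0.1379]
```

>>> {"api": "arm_command", "payload": {
  "moves": [1, 23, 26, 0, 0, -0.04, -0.04, 1, 22, 27, -1, 0, -0.04, -0.04, 1, 21, 28, -2, 0.01, -0.04, -0.04, 1, 20, 28, -4, 0, -0.04, -0.04, 1, 18, 29, -4, 0.008, -0.032, -0.049, 1, 7, 18, 20, -0.01, -0.08, -0.04, 1, 8, 18, 20, -0.01, -0.08, -0.04, 1, 9, 18, 19, -0.01, -0.09, -0.04]
}}

```text
clock: 10.65
tcp_pos: [0.4372, 0.1141, 0.1978]
orientation: [0.124, -0.061, 0.99, 0.015]
wrist_force: [0.1, -0.6, 0.4]
finger_gap: 0.0854
grip_force: 0.0
```

>>> {"api": "arm_command", "payload": {
  "moves": [1, 10, 18, 19, -0.01, -0.08, -0.04, 1, 11, 18, 18, -0.01, -0.09, -0.05, 1, 12.6, 18, 17, -0.017, -0.084, -0.041, 1, 0, 0, 0, 0, 0, 0, 1, 0, 0, 0, 0, 0, 0]
}}

```text
clock: 11.28
tcp_pos: [0.4172, 0.1649, 0.1397]
orientation: [0.248, -0.124, 0.96, 0.032]
wrist_force: [1.3, -0.1, 0.0]
finger_gap: 0.0854
grip_force: 0.0
```

```bash
python3 - <<'E'
from p import *; from m import *
im,d,P,T,f,i=cam('wrist'); r=recognise('wrist','flat_tin'); print(r)
tins(P,im,dict(flat=tuple(map(int,r[0]['point']))))
n=-tinR(14.8,40)[:,2]; Rf=tinR(14.8,29); g=np.array([.4378,.1711,.0896])-.016*n
err(g-.071*Rf[:,2],Rf)
plan([(g-.005*Rf[:,2],Rf,2,1),(g+.019*Rf[:,2],Rf,2,1)])
E
```

```text
[{'point': [316.8, 242.4], 'confidence': 0.96}]
flat (array([415.4,  55.5]), array([111.3,  61.5]), 0.07) slope 40.04 yaw 14.54 topcentre [0.4383 0.171  0.0898] 23407
t 11.375 tcp [0.4189 0.1649 0.1412] err mm (tool) [-4.6 -1.1  0.6] rad [ 0.0005 -0.0032  0.0012] F [ 0.   0.3 -0.3] gap 0.0852 q [ 0.166 -0.253 -0.919  0.398  0.044 -0.079]
1,2,1,33,0,0,0,1,2.8,0.2,32.4,-0.001,0.003,-0.001,1,0,0,12,0,0,0,1,0,0,12,0,0,0
4 end [0.4567 0.1761 0.0607]
```

>>> {"api": "arm_command", "payload": {
  "moves": [1, 2, 1, 33, 0, 0, 0, 1, 2.8, 0.2, 32.4, -0.001, 0.003, -0.001, 1, 0, 0, 12, 0, 0, 0, 1, 0, 0, 12, 0, 0, 0, 1, 0, 0, 0, 0, 0, 0, 1, 0, 0, 0, 0, 0, 0]
}}

```text
clock: 12.12
tcp_pos: [0.4548, 0.1761, 0.059]
orientation: [0.247, -0.125, 0.96, 0.033]
wrist_force: [0.4, -0.2, 0.1]
finger_gap: 0.0854
grip_force: 0.0
```

```bash
python3 - <<'E'
from p import *
Rf=tinR(14.8,29); err(np.array([.4570,.1761,.0608]),Rf)
E
```

```text
t 12.125 tcp [0.4548 0.1761 0.059 ] err mm (tool) [2.8 0.6 0.5] rad [-0.0011  0.002  -0.0001] F [ 0.4 -0.2  0.1] gap 0.0854 q [ 0.181 -0.02  -0.991  0.097  0.039 -0.068]
```

>>> {"api": "arm_command", "payload": {
  "moves": [-1, 0, 0, 0, 0, 0, 0, -1, 0, 0, 0, 0, 0, 0, -1, 0, 0, 0, 0, 0, 0, -1, 0, 0, 0, 0, 0, 0, -1, -5, 0, -9, 0, 0, 0, -1, -12, 0, -22, 0, 0, 0, -1, -20, 0, -36, 0, 0, 0, -1, -24, 0, -43, 0, 0, 0],
  "newtons": 60
}}

```text
clock: 13.12
tcp_pos: [0.4518, 0.1759, 0.1835]
orientation: [0.245, -0.125, 0.961, 0.033]
wrist_force: [2.1, -0.2, -2.5]
finger_gap: 0.0592
grip_force: 65.5
```

```bash
python3 - <<'E'
from p import *
s=get_state();print(s['finger_gap'],s['wrist_force'],s['tcp_pos'])
# tool->tin offset from the grasp: u,v from the tall tin's placing in the wrist frame
Rf=tinR(14.8,29);Rc=tinR(-11.9,-11); n=-tinR(14.8,40)[:,2]
t=np.array([.4383,.1710,.0898]); tcp0=np.array([.4548,.1761,.0590])
off=Rf.T@(t-tcp0)          # tin top centre in the tool frame
top=np.array([.5202,-.0847,.134+.042]); tgt=top-Rc@off; print('place tcp',tgt)
plan([([.46,.12,.26],Rf,3,-1),(tgt+[0,0,.07],Rc,8,-1),(tgt+[0,0,.03],Rc,2,-1)])
E
```

```text
0.05915649610620989 [ 2.05499512 -0.2131917  -2.51015941] [0.45177047 0.17585159 0.18349962]
place tcp [ 0.51390954 -0.08264272  0.1413143 ]
-1,-10,-19,-23,0,0,0,-1,-11,-18,-24,0,0,0,-1,-10.1,-19,-23.3,0.002,-0.007,0.001,-1,3,-26,5,0.01,0.09,0.06,-1,1,-26,6,0.01,0.09,0.06,-1,-1,-26,6,0.01,0.08,0.06,-1,-3,-26,6,0.01,0.09,0.06,-1,-6,-26,6,0.01,0.08,0.06
-1,-8,-25,6,0.01,0.09,0.06,-1,-9,-25,5,0.01,0.08,0.05,-1,-11.3,-24.2,4.5,0.005,0.086,0.058,-1,-4,0,20,0,0,0,-1,-3.7,0,19.3,0,0,0
13 end [ 0.5139 -0.0827  0.1713]
```

>>> {"api": "arm_command", "payload": {
  "moves": [-1, -10, -19, -23, 0, 0, 0, -1, -11, -18, -24, 0, 0, 0, -1, -10, -19, -23, 0.002, -0.007, 0.001, -1, 3, -26, 5, 0.01, 0.09, 0.06, -1, 1, -26, 6, 0.01, 0.09, 0.06, -1, -1, -26, 6, 0.01, 0.08, 0.06, -1, -3, -26, 6, 0.01, 0.09, 0.06, -1, -6, -26, 6, 0.01, 0.08, 0.06]
}}

```text
clock: 14.12
tcp_pos: [0.4949, -0.0068, 0.2295]
orientation: [0.035, 0.022, 0.999, 0.018]
wrist_force: [0.5, 0.1, -2.2]
finger_gap: 0.0592
grip_force: 65.5
```

>>> {"api": "arm_command", "payload": {
  "moves": [-1, -8, -25, 6, 0.01, 0.09, 0.06, -1, -9, -25, 5, 0.01, 0.08, 0.05, -1, -11.3, -24, 4.5, 0.005, 0.086, 0.058, -1, -4, 0, 20, 0, 0, 0, -1, -3.7, 0, 19, 0, 0, 0, -1, 0, 0, 0, 0, 0, 0, -1, 0, 0, 0, 0, 0, 0]
}}

```text
clock: 15.0
tcp_pos: [0.5162, -0.082, 0.1724]
orientation: [-0.093, 0.103, 0.99, 0.011]
wrist_force: [0.6, -0.4, -1.6]
finger_gap: 0.0588
grip_force: 65.4
```

```bash
python3 - <<'E'
from p import *; from m import *
Rc=tinR(-11.9,-11); err(np.array([.5139,-.0827,.1713]),Rc)
im,d,P,T,f,i=cam('wrist'); stack(im,P,(320,250),zc=.134,W=30); stack(im,P,(320,250),W=30)
print(get_state()['tcp_pos'])
cv2.imwrite('pics/w5.png',im)
E
```

```text
t 15.0 tcp [ 0.5162 -0.082   0.1724] err mm (tool) [-1.9  1.1 -1.5] rad [-0.0017 -0.0042 -0.0002] F [ 0.6 -0.4 -1.6] gap 0.0588 q [-3.020e-01  3.960e-01  1.000e-03  1.363e+00 -1.600e-02 -9.300e-02]
 top z 0.2069 n [-0.0079  0.0032  1.    ] u [-52.2  31.1] rect (array([510.7, -80.4]), array([86.1, 72.7]), -12.18)
   -55 [-27.1  33. ] 2.92
   -45 [-27.3  33.1] 2.92
   -35 [-27.1  33.1] 2.99
   -25 [-27.2  33.1] 2.96
   -15 [-32.8  33.5] 0.34
   -5 [-26.9  32.5] 2.83
   5 [-26.9  32.6] 2.84
   15 [-27.1  32.7] 2.81
   25 [-25.3  31.1] 2.9
  below: z 0.1339 u [-54.  -50.1] v [-32.9  33.9]
 top z 0.2069 n [-0.0079  0.0032  1.    ] u [-52.2  31.1] rect (array([510.7, -80.4]), array([86.1, 72.7]), -12.18)
   -55 [-27.1  33. ] 2.92
   -45 [-27.3  33.1] 2.92
   -35 [-27.1  33.1] 2.99
   -25 [-27.2  33.1] 2.96
   -15 [-32.8  33.5] 0.34
   -5 [-26.9  32.5] 2.83
   5 [-26.9  32.6] 2.84
   15 [-27.1  32.7] 2.81
   25 [-25.3  31.1] 2.9
  below: z 0.0704 u [-69.  -47.4] v [-49.   50.2]
[ 0.51655359 -0.08209843  0.1727285 ]
```

View pics/w5.png

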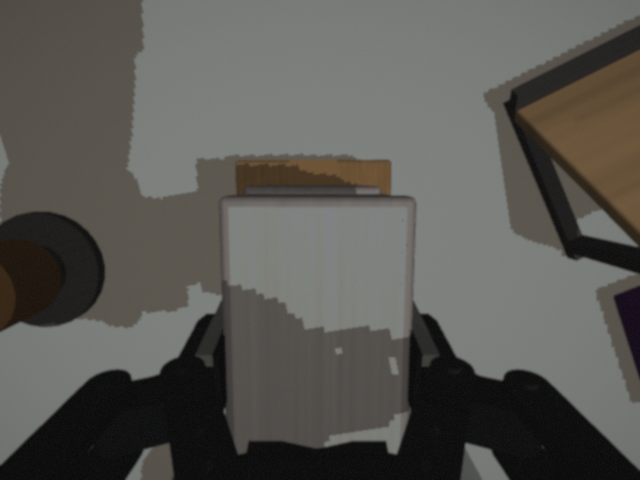

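The flat tin is parallel to the column and about 2 mm off. Its end is at (318,200), the tall tin's at (313,190) and the carton's at (313,163). I'll correct the offset while lowering.

>>> {"api": "arm_command", "payload": {
  "moves": [-1, 1.8, -2.4, 0, 0, 0.008, 0, -1, -2, 0, 10, 0, 0, 0, -1, -2, 0, 10, 0, 0, 0, -1, -1, 0, 5, 0, 0, 0, -1, -0.6, 0, 3, 0, 0, 0, -1, 0, 0, 0, 0, 0, 0, -1, 0, 0, 0, 0, 0, 0]
}}

```text
clock: 15.92
tcp_pos: [0.5142, -0.0841, 0.1437]
orientation: [-0.097, 0.103, 0.99, 0.011]
wrist_force: [-0.2, -0.9, -2.8]
finger_gap: 0.059
grip_force: 65.5
```

```bash
python3 - <<'E'
from p import *; from m import *
im,d,P,T,f,i=cam('wrist'); stack(im,P,(320,250),zc=.134,W=30); stack(im,P,(320,250),W=30)
print(get_state()['tcp_pos'],get_state()['wrist_force'])
E
```

```text
top z 0.1783 n [-1.0e-04  1.4e-03  1.0e+00] u [-53.6  29.7] rect (array([508.9, -81.5]), array([85.7, 74.5]), -12.32)
   -55 [-29.4  30.7] 0.61
   -45 [-29.6  30.7] 0.55
   -35 [-29.7  30.7] 0.53
   -25 [-29.8  30.6] 0.42
   -15 [-33.5  33.4] -0.02
   -5 [-29.3  30.2] 0.4
   5 [-29.4  30.1] 0.39
   15 [-29.5  30.3] 0.41
   25 [-27.3  28.1] 0.39
  below: z 0.1329 u [-53.9 -52.6] v [-32.   33.3]
 top z 0.1783 n [-1.0e-04  1.4e-03  1.0e+00] u [-53.6  29.7] rect (array([508.9, -81.5]), array([85.7, 74.5]), -12.32)
   -55 [-29.4  30.7] 0.61
   -45 [-29.6  30.7] 0.55
   -35 [-29.7  30.7] 0.53
   -25 [-29.8  30.6] 0.42
   -15 [-33.5  33.4] -0.02
   -5 [-29.3  30.2] 0.4
   5 [-29.4  30.1] 0.39
   15 [-29.5  30.3] 0.41
   25 [-27.3  28.1] 0.39
  below: z 0.0705 u [-69.  -50.4] v [-48.9  50.2]
[ 0.51423236 -0.08411035  0.14376993] [-0.36136029  0.17541304 -1.78583741]
```

>>> {"api": "arm_command", "payload": {
  "moves": [-1, -0.2, 0, 1.2, 0, 0, 0, -1, 0, 0, 0.6, 0, 0, 0, -1, 0, 0, 0.4, 0, 0, 0, -1, 0, 0, 0, 0, 0, 0, -1, 0, 0, 0, 0, 0, 0]
}}

```text
clock: 16.6
tcp_pos: [0.514, -0.0841, 0.1418]
orientation: [-0.097, 0.103, 0.99, 0.011]
wrist_force: [-1.4, -0.0, 4.9]
finger_gap: 0.0594
grip_force: 66.5
```

>>> {"api": "arm_command", "payload": {
  "moves": [0.6, 0, 0, 0, 0, 0, 0, 1, 0, 0, 0, 0, 0, 0, 1, 0, 0, 0, 0, 0, 0, 1, 0, 0, -20, 0, 0, 0, 1, 0, 0, -40, 0, 0, 0, 1, 0, 0, -50, 0, 0, 0, 1, 0, 0, -40, 0, 0, 0, 1, 0, 0, 0, 0, 0, 0]
}}

```text
clock: 17.6
tcp_pos: [0.5441, -0.0908, 0.2913]
orientation: [-0.094, 0.103, 0.99, 0.01]
wrist_force: [-0.2, 0.4, -0.2]
finger_gap: 0.0851
grip_force: 0.0
```

```bash
python3 - <<'E'
from p import *; from m import *
im,d,P,T,f,i=cam('wrist'); print(get_state()['tcp_pos'])
r=recognise('wrist','flat_tin'); print(r)
stack(im,P,tuple(map(int,r[0]['point'])),W=30)
Rv=tinR(-20,0); 
plan([([.47,-.24,.25],Rv,5,1)])
E
```

```text
[ 0.54326189 -0.09058293  0.28926982]
[{'point': [596.5, 278.9], 'confidence': 0.58}]
 top z 0.0424 n [-0.001  -0.0045  1.    ] u [ 20.  139.4] rect (array([659.6, 192.3]), array([111.8,  62.6]), 10.59)
  below: z 0.0703 u [-69.1  70.2] v [-49.3  50.7]
1,6,-32,9,0,-0.04,0.03,1,6,-33,9,0,-0.04,0.03,1,5,-33,8,0,-0.04,0.03,1,5,-33,8,-0.01,-0.04,0.03,1,3.6,-32.2,8.2,-0.002,-0.035,0.021
5 end [ 0.47 -0.24  0.25]
```

```bash
python3 - <<'E'
from p import *; from m import *
im,d,P,T,f,i=cam('wrist'); stack(im,P,(316,230),W=30)
plan([([.485,-.304,.21],tinR(-20,0),6,1)])
E
```

```text
top z 0.1763 n [-7.e-04  1.e-04  1.e+00] u [-53.5  56.4] rect (array([520.9, -85. ]), array([110.6,  61.2]), -12.08)
   -55 [-29.8  30.5] 0.37
   -45 [-30.   30.7] 0.34
   -35 [-29.5  30.8] 0.68
   -25 [-29.6  30.9] 0.68
   -15 [-29.7  30.4] 0.33
   -5 [-29.9  30.5] 0.29
   5 [-30.1  30.8] 0.34
   15 [-30.2  30.8] 0.3
   25 [-29.7  30.2] 0.27
   35 [-29.8  30.4] 0.27
   45 [-30.   30.6] 0.31
  below: z 0.0703 u [-69.   70.1] v [-49.2  50.7]
1,-1,-37,13,0,-0.03,0.02,1,-1,-37,13,0,-0.03,0.02,1,-1,-37,13,0,-0.03,0.03,1,-2,-37,13,0,-0.04,0.02,1,-2,-36,13,-0.01,-0.03,0.03,1,-3.1,-36.8,12.9,-0.002,-0.037,0.021
6 end [ 0.485 -0.304  0.21 ]
```

>>> {"api": "arm_command", "payload": {
  "moves": [1, -1, -37, 13, 0, -0.03, 0.02, 1, -1, -37, 13, 0, -0.03, 0.02, 1, -1, -37, 13, 0, -0.03, 0.03, 1, -2, -37, 13, 0, -0.04, 0.02, 1, -2, -36, 13, -0.01, -0.03, 0.03, 1, -3, -37, 13, -0.002, -0.037, 0.021, 1, 0, 0, 0, 0, 0, 0, 1, 0, 0, 0, 0, 0, 0]
}}

```text
clock: 18.75
tcp_pos: [0.4846, -0.3035, 0.2101]
orientation: [-0.0, 0.174, 0.985, 0.001]
wrist_force: [0.4, 0.4, 0.3]
finger_gap: 0.0854
grip_force: 0.0
```

```bash
python3 - <<'E'
from p import *; from m import *
im,d,P,T,f,i=cam('wrist'); np.savez('w6.npz',im=im,P=P)
for lo,hi in [(.072,.082),(.0845,.095)]:
    m=(P[...,2]>lo)&(P[...,2]<hi)&(np.linalg.norm(P[...,:2]-[.489,-.306],axis=-1)<.045); q=P[m]
    print(cv2.minEnclosingCircle((q[:,:2]*1000).astype(np.float32)),np.median(q,0).round(4),m.sum())
Rv=tinR(-20,0); err(np.array([.485,-.304,.21]),Rv)
E
```

```text
((490.1441345214844, -306.0821228027344), 30.048927307128906) [ 0.4876 -0.305   0.0782] 4034
((490.16424560546875, -305.7436828613281), 9.869247436523438) [ 0.4894 -0.3056  0.0881] 576
t 18.8 tcp [ 0.4851 -0.3033  0.2106] err mm (tool) [ 0.1  0.7 -0.6] rad [-0.0008  0.0001 -0.0011] F [-0.1  0.5 -1. ] gap 0.0854 q [-6.990e-01  3.140e-01 -3.000e-03  1.254e+00  1.000e-03 -3.510e-01]
```

```bash
python3 - <<'E'
from p import *
Rv=tinR(-20,0); plan([([.4901,-.3059,.13],Rv,2,1),([.4901,-.3059,.0395],Rv,3,1)])
E
```

```text
1,-3,0,40,0,0,0,1,-2.6,-0.8,40.6,0.001,0,0.001,1,0,0,30,0,0,0,1,0,0,30,0,0,0,1,0,0,30.5,0,0,0
5 end [ 0.4901 -0.3059  0.0395]
```

>>> {"api": "arm_command", "payload": {
  "moves": [1, -3, 0, 40, 0, 0, 0, 1, -2.6, -0.8, 40.6, 0.001, 0, 0.001, 1, 0, 0, 30, 0, 0, 0, 1, 0, 0, 30, 0, 0, 0, 1, 0, 0, 30, 0, 0, 0, 1, 0, 0, 0, 0, 0, 0, 1, 0, 0, 0, 0, 0, 0]
}}

```text
clock: 19.68
tcp_pos: [0.4915, -0.307, 0.0415]
orientation: [0.001, 0.173, 0.985, -0.001]
wrist_force: [0.4, -0.0, 0.5]
finger_gap: 0.0855
grip_force: 0.0
```

```bash
python3 - <<'E'
from p import *
Rv=tinR(-20,0); err(np.array([.4901,-.3059,.0395]),Rv)
E
```

```text
t 19.675 tcp [ 0.4915 -0.307   0.0415] err mm (tool) [-1.6 -0.5 -2. ] rad [ 0.0014 -0.0025 -0.0007] F [ 0.4 -0.   0.5] gap 0.0855 q [-0.697  0.443 -0.251  0.874 -0.    -0.348]
```

>>> {"api": "arm_command", "payload": {
  "moves": [1, 1.6, 0.5, 1, -0.001, 0.002, 0.001, 1, 0, 0, 0, 0, 0, 0, -1, 0, 0, 0, 0, 0, 0, -1, 0, 0, 0, 0, 0, 0, -1, 0, 0, 0, 0, 0, 0, -1, 0, 0, 0, 0, 0, 0],
  "newtons": 40
}}

```text
clock: 20.42
tcp_pos: [0.4894, -0.3064, 0.0402]
orientation: [0.0, 0.174, 0.985, -0.0]
wrist_force: [-0.3, 1.7, 5.4]
finger_gap: 0.0595
grip_force: 43.0
```

>>> {"api": "arm_command", "payload": {
  "moves": [-1, 0, 0, -8, 0, 0, 0, -1, 0, 0, -15, 0, 0, 0, -1, 0, 0, -20, 0, 0, 0, -1, 0, 0, -35, 0, 0, 0, -1, 0, 0, -50, 0, 0, 0, -1, 0, 0, -50, 0, 0, 0, -1, 0, 0, -30, 0, 0, 0, -1, 0, 0, 0, 0, 0, 0]
}}

```text
clock: 21.42
tcp_pos: [0.4905, -0.3072, 0.2511]
orientation: [0.002, 0.174, 0.985, -0.002]
wrist_force: [0.1, -0.1, -2.3]
finger_gap: 0.0596
grip_force: 43.5
```

```bash
python3 - <<'E'
from p import *
Rv=tinR(-20,0); Rc=tinR(-12,0); print(get_state()['joint_pos'],get_state()['wrist_force'],get_state()['finger_gap'])
# roll axis ~ grasp axis
plan([([.5209,-.0850,.25],Rc,6,-1)])
E
```

```text
[-6.98084084e-01  3.11368230e-01  9.16718992e-02  1.34525963e+00
 -2.18651021e-04 -3.47401847e-01] [ 0.12532483 -0.06116633 -2.29046384] 0.059567333806463896
-1,8,37,0,0,0,-0.02,-1,7,37,0,0,0,-0.02,-1,7,37,0,0,0,-0.03,-1,5,37,0,0,0,-0.02,-1,5,37,0,0,0,-0.03,-1,3.4,36.3,0.4,-0.003,0.005,-0.021
6 end [ 0.5209 -0.085   0.25  ]
```

>>> {"api": "arm_command", "payload": {
  "moves": [-1, 8, 37, 0, 0, 0, -0.02, -1, 7, 37, 0, 0, 0, -0.02, -1, 7, 37, 0, 0, 0, -0.03, -1, 5, 37, 0, 0, 0, -0.02, -1, 5, 37, 0, 0, 0, -0.03, -1, 3.4, 36.3, 0.4, -0.003, 0.005, -0.021, -1, 0, 0, 0, 0, 0, 0, -1, 0, 0, 0, 0, 0, 0]
}}

```text
clock: 22.42
tcp_pos: [0.5191, -0.0839, 0.2461]
orientation: [-0.003, 0.105, 0.995, 0.002]
wrist_force: [0.1, 0.4, -1.3]
finger_gap: 0.0594
grip_force: 43.7
```

```bash
python3 - <<'E'
from p import *; from m import *
im,d,P,T,f,i=cam('wrist'); np.savez('w7.npz',im=im,P=P); cv2.imwrite('pics/w7.png',im)
im2,_,P2,*_=cam('side'); np.savez('s7.npz',im=im2,P=P2); cv2.imwrite('pics/w7.png',np.hstack([cv2.resize(im,(400,300)),im2[120:420,160:480]]))
s=get_state(); print(s['tcp_pos']); p=s['tcp_pos'][:2]
for nm,Q in [('wrist',P),('side',P2)]:
  zt=None
  m=(np.linalg.norm(Q[...,:2]-p,axis=-1)<.034)&(Q[...,2]>.2)&(Q[...,2]<.31)
  print(nm,m.sum(),np.histogram(Q[m][:,2],bins=np.arange(.2,.312,.01)))
E
```

```text
[ 0.51928923 -0.08462976  0.24644422]
wrist 33585 (array([    0,     0,     0,   189,  1630,  2532,  3410,  4388, 20285,
         311,   840]), array([0.2 , 0.21, 0.22, 0.23, 0.24, 0.25, 0.26, 0.27, 0.28, 0.29, 0.3 ,
       0.31]))
side 818 (array([  0,   0,   0,  51, 128, 116, 111,  97, 313,   0,   2]), array([0.2 , 0.21, 0.22, 0.23, 0.24, 0.25, 0.26, 0.27, 0.28, 0.29, 0.3 ,
       0.31]))
```

View pics/w7.png

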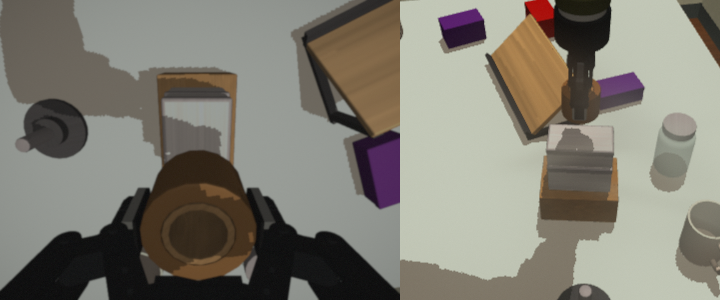

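The roll is held upright at (198,230) in the left half, above the tin stack at (195,125). I measure its axis and end height next.

```bash
python3 - <<'E'
from p import *; from m import *
z=np.load('w7.npz');im,P=z['im'],z['P']; s=get_state(); p=s['tcp_pos'][:2]
m=(np.linalg.norm(P[...,:2]-p,axis=-1)<.05)&(P[...,2]>.279)&(P[...,2]<.29); q=P[m]; zt=np.median(q[:,2])
A=np.c_[q[:,:2]-p,np.ones(len(q))]; k=abs(q[:,2]-zt)<.002; print('top z',zt,np.linalg.lstsq(A[k],q[k][:,2],rcond=None)[0])
q=q[k]; h=cv2.convexHull((q[:,:2]*1000).astype(np.float32))[:,0]
A=np.c_[2*h,np.ones(len(h))]; c=np.linalg.lstsq(A,(h**2).sum(1),rcond=None)[0]; print('circle',c[:2],np.sqrt(c[2]+c[0]**2+c[1]**2),'enc',cv2.minEnclosingCircle(h),'tcp',s['tcp_pos'])
# bore
P0=P-np.array([0,0,0]); stack(im,P,(320,180),W=30)
E
```

```text
top z 0.2840769330042773 [-0.00363334  0.00333909  0.2840543 ]
circle [518.6526351  -84.33281511] 33.33941972490227 enc ((513.519775390625, -82.24419403076172), 43.4377326965332) tcp [ 0.51928923 -0.08462976  0.24644422]
 top z 0.1763 n [-3.6e-03  1.0e-04  1.0e+00] u [-53.8   3.3] rect (array([496. , -79.7]), array([61.3, 60.5]), 78.11)
   -55 [-29.7  30.6] 0.43
   -45 [-29.8  30.9] 0.56
   -35 [-29.9  30.8] 0.48
   -25 [-29.8  30.7] 0.44
   -15 [-29.8  30.5] 0.36
   -5 [-30.1  30.9] 0.36
  below: z 0.0704 u [-68.8  51.9] v [-49.3  50.6]
```

```bash
python3 - <<'E'
from p import *
Rc=tinR(-12,0); p=get_state()['tcp_pos']; print(p)
plan([([.5209,-.0850,p[2]-.045],Rc,3,-1),([.5209,-.0850,p[2]-.058],Rc,3,-1)])
E
```

```text
[ 0.51928923 -0.08462976  0.24644422]
-1,-1,0,15,0,0,0,-1,0,0,15,0,0,0,-1,-0.9,-0.2,15,0.003,-0.007,-0.001,-1,0,0,4,0,0,0,-1,0,0,4,0,0,0,-1,0,0,5,0,0,0
6 end [ 0.5208 -0.085   0.1884]
```

>>> {"api": "arm_command", "payload": {
  "moves": [-1, -1, 0, 15, 0, 0, 0, -1, 0, 0, 15, 0, 0, 0, -1, -0.9, 0, 15, 0.003, -0.007, -0.001, -1, 0, 0, 4, 0, 0, 0, -1, 0, 0, 4, 0, 0, 0, -1, 0, 0, 4, 0, 0, 0, -1, 0, 0, 0, 0, 0, 0, -1, 0, 0, 0, 0, 0, 0]
}}

```text
clock: 23.52
tcp_pos: [0.5215, -0.0842, 0.1904]
orientation: [0.001, 0.104, 0.995, -0.0]
wrist_force: [-0.1, 0.3, -1.1]
finger_gap: 0.0595
grip_force: 43.7
```

```bash
python3 - <<'E'
from p import *; from m import *
Rc=tinR(-12,0); err(np.array([.5209,-.0850,.1867]),Rc)
im,d,P,*_=cam('wrist'); p=get_state()['tcp_pos'][:2]
m=(np.linalg.norm(P[...,:2]-p,axis=-1)<.032)&(P[...,2]>.215)&(P[...,2]<.24); q=P[m]; zt=np.median(q[:,2]); k=abs(q[:,2]-zt)<.0025;A=np.c_[q[:,:2]-p,np.ones(len(q))]; print(zt,np.linalg.lstsq(A[k],q[k][:,2],rcond=None)[0])
E
```

```text
t 23.525 tcp [ 0.5215 -0.0842  0.1904] err mm (tool) [-0.4  0.9 -3.7] rad [-0.0001 -0.002  -0.0008] F [-0.1  0.3 -1.1] gap 0.0595 q [-0.312  0.237 -0.157  1.174  0.    -0.104]
0.22821832742452525 [ 0.0047408  -0.00054161  0.2283184 ]
```

>>> {"api": "arm_command", "payload": {
  "moves": [-1, 0.4, -0.8, 1.5, 0, 0.002, 0, -1, 0, 0, 1.2, 0, 0, 0, -1, 0, 0, 0.6, 0, 0, 0, -1, 0, 0, 0.4, 0, 0, 0, -1, 0, 0, 0, 0, 0, 0, -1, 0, 0, 0, 0, 0, 0]
}}

```text
clock: 24.32
tcp_pos: [0.5208, -0.0849, 0.1864]
orientation: [-0.0, 0.104, 0.995, 0.0]
wrist_force: [0.4, 0.2, -1.0]
finger_gap: 0.0595
grip_force: 43.8
```

>>> {"api": "arm_command", "payload": {
  "moves": [-1, 0, 0, 0.4, 0, 0, 0, -1, 0, 0, 0.4, 0, 0, 0, -1, 0, 0, 0, 0, 0, 0, -1, 0, 0, 0, 0, 0, 0]
}}

```text
clock: 24.82
tcp_pos: [0.5208, -0.0849, 0.1862]
orientation: [0.0, 0.104, 0.995, -0.0]
wrist_force: [-2.6, 1.8, 5.4]
finger_gap: 0.0596
grip_force: 44.2
```

>>> {"api": "arm_command", "payload": {
  "moves": [0.5, 0, 0, 0, 0, 0, 0, 1, 0, 0, 0, 0, 0, 0, 1, 0, 0, 0, 0, 0, 0, 1, 0, 0, -20, 0, 0, 0, 1, 0, 0, -40, 0, 0, 0, 1, 0, 0, -50, 0, 0, 0, 1, 0, 0, -40, 0, 0, 0, 1, 0, 0, 0, 0, 0, 0]
}}

```text
clock: 25.82
tcp_pos: [0.5223, -0.0854, 0.3389]
orientation: [0.003, 0.104, 0.995, -0.001]
wrist_force: [-0.4, -0.5, -0.1]
finger_gap: 0.0855
grip_force: 0.0
```

```bash
python3 - <<'E'
from p import *; from m import *
im,d,P,*_=cam('wrist'); print(get_state()['tcp_pos'])
p=np.array([.521,-.085]); m=(np.linalg.norm(P[...,:2]-p,axis=-1)<.045)&(P[...,2]>.218)&(P[...,2]<.23); q=P[m]; print(np.median(q[:,2]),cv2.minEnclosingCircle((q[:,:2]*1000).astype(np.float32)))
for zc in (.176,.134,.07): stack(im,P,(320,300),zc=zc,W=30)
im2,*_=cam('side'); cv2.imwrite('pics/f.png',np.hstack([cv2.resize(im,(400,300)),im2[120:420,160:480]]))
E
```

```text
[ 0.52165705 -0.08515762  0.3367362 ]
0.2241716151701616 ((521.7473754882812, -84.7638168334961), 30.03721046447754)
 top z 0.0004 n [-2.e-04 -5.e-04  1.e+00] u [124.6 284.8] rect (array([ 718.8, -128.7]), array([167.4, 165. ]), 79.64)
  below: z 0.1763 u [-54.   56.4] v [-30.1  30.7]
 top z 0.0004 n [-2.e-04 -5.e-04  1.e+00] u [124.6 284.8] rect (array([ 718.8, -128.7]), array([167.4, 165. ]), 79.64)
  below: z 0.1327 u [-54.1 -50.8] v [-32.7  33.4]
 top z 0.0004 n [-2.e-04 -5.e-04  1.e+00] u [124.6 284.8] rect (array([ 718.8, -128.7]), array([167.4, 165. ]), 79.64)
  below: z 0.0703 u [-69.1  69.5] v [-49.3  50.5]
```

View pics/f.png

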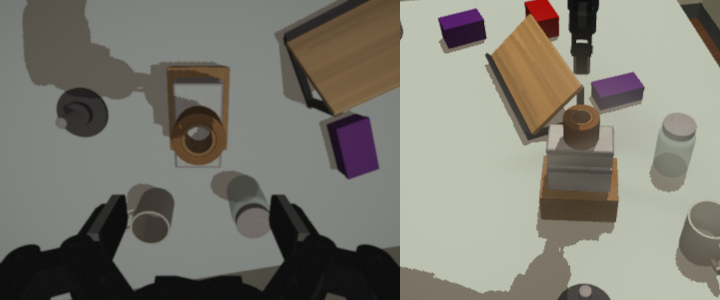

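The stack is square, with the roll at (200,138) lying within 1–2 mm of the middle. The carton, mug and jar are where they were, so I hand in.

```bash
python3 -c "
from workcell import *
print(hand_in())"
```

```text
the job is handed in; nothing more can be done
None
```

The job is handed in, at about 26 s of the 72 s allowed: both tins are stacked squarely on the carton, tall tin first, with the tape roll flat on top, all centred to within about 2 mm, and the carton, mug and jar were not moved.

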